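# Load the fish feeder and hold its bayonet cap shut

### The job

Take the feed scoop by its handle, tip all six test pellets into the fish feeder's open canister, and set the empty scoop back on the bench, upright. Then fit the bayonet cap: put its two lugs in through the two slots of the canister's mouth, push it right down against the spring sleeve and, keeping it pressed, twist it a quarter turn clockwise (seen from above) as far as it goes. Its latch is not fitted yet, so finish while still gripping the cap and holding it pressed fully down and turned; leave the other things on the bench where they are.

Things in the scene. Friction and masses are not known exactly. Their poses are not given: they have to be found in the camera images.
- canister: feeder canister: upright black tube, 96 mm outside, 86 mm inside, rim 110 mm above the bench, inner floor at 6 mm, bolted down by a 150 mm square dark steel foot 6 mm thick. Origin on its axis at bench level, z up. The mouth's two entry slots for the cap's lugs lie at the +x and -x sides of this frame. Half a turn gives the same thing.
- mouth (a point): centre of the canister's mouth, on its axis, 110 mm above the bench. An aluminium funnel ring slopes down to a round bore of 61 mm, cut by the two slots (20 mm wide at the bore, widening outwards to the tube wall, open inwards and below). The cap's lugs turn under the ring, whose underside is 94 mm above the bench.
- sleeve (a joint): steel spring sleeve, 108 mm outside, 98 mm inside, around the canister's rim, pressed by the cap's flange: 0 = up (top edge 122 mm above the bench), 0.010 m = fully down (112 mm). Spring 4 N at the top, 8 N fully down. Past 0.005 the lugs are clear below the ring and can turn; a cap turned and let go rises back to 0.005.
- catch (a joint): sprung stop fingers under the mouth's ring, pushed round by the cap's lugs as it turns clockwise: 0 at rest, 1.47 rad at the end stop (cap turned about 92 degrees from the slots). The first 7 degrees are free play. Return torque 0.03 to 0.12 N m. Fixed stops block anticlockwise turning.
- cap: grey bayonet cap, about 0.15 kg, standing upright on its plug. Origin on its axis at the underside, z up. Plug 57 mm across, 0 to 31 mm high; at its foot two steel lugs on the +x and -x sides (13 mm wide along y, 8 mm high, reaching 39 mm from the axis); flange 106 mm across from 31 to 37 mm; grip bar on top. Half a turn gives the same thing.
- cap_grip (a point): point on the cap's axis 58 mm above its origin, in its grip bar (52 mm long along x, 20 mm wide along y, from 37 to 67 mm); pinch it from above, fingers closing along the cap's y. With the cap fitted this point is 149 mm above the bench when the flange meets the sleeve, 144 mm with the lugs turned and up against the ring, 139 mm fully down.
- scoop: aluminium feed scoop, about 0.16 kg, with the pellets in it. Origin at its underside, z up, +x towards the spout. Box-shaped cup 46 mm wide (inside 40), x from -41 to +55 mm, walls 44 mm high, 3 mm thick; floor 3 mm thick, flat up to x = 16 mm, then rising at 25 degrees to the lip. Tipped nose down the round pellets roll out from about 30 degrees; by 60 all are out.
- scoop_grip (a point): point in the scoop's wooden handle, at (-85, 0, 34) mm in the scoop's frame; the handle bar runs from x = -41 to -121 mm, is 16 mm wide along y and lies 22 to 42 mm high. Pinch it here from above, fingers closing along the scoop's y
- scoop_lip (a point): middle of the spout's lip, at (56, 0, 21) mm in the scoop's frame
- pellet0_center (a point): centre of a test pellet: terracotta-brown ball 16 mm across, 10 g; six lie in the scoop at the start
- pellet1_center (a point): centre of another such pellet
- pellet2_center (a point): centre of another such pellet
- pellet3_center (a point): centre of another such pellet
- pellet4_center (a point): centre of another such pellet
- pellet5_center (a point): centre of another such pellet
- rotor_vane: bystander: blue plastic four-blade rotor vane lying flat, 88 mm across, 18 mm high; origin at its underside; leave it alone
- bushing: bystander: copper bushing, a plain tube 32 mm across and 24 mm high; origin at its underside; leave it alone
- shroud: bystander: black plastic motor shroud, an open cup 72 mm across and 55 mm high; origin at its underside; leave it alone
- jar: bystander: closed glass jar 60 mm across and 85 mm high; origin at its underside; leave it alone
- screwdriver: bystander: screwdriver lying flat; origin at its underside; leave it alone
- brush: bystander: brush lying flat; origin at its underside; leave it alone
Mind the look-alikes: they are no part of the job. Of the things that look like the scoop, the smaller one is meant.

How it is judged:
On the way, in this order (a step that is already met when the one before it is completed fails the run):
1. all six pellets are inside the canister (horizontal distance between each of pellet0_center, pellet1_center, pellet2_center, pellet3_center, pellet4_center, pellet5_center and canister below 0.044 m and height (world z) of each of pellet0_center, pellet1_center, pellet2_center, pellet3_center, pellet4_center, pellet5_center below 0.065 m), for 0.2 s.
2. the scoop stands upright on the bench again, released (height (world z) of scoop below 0.01 m and angle between scoop's own z axis and vertical below 0.15 rad and contact force between the fingers and scoop below 0.1 N), for 0.1 s.
3. the cap is pushed down against the sleeve with its lugs in the slots, not yet turned (horizontal distance between cap and canister below 0.006 m and value of joint sleeve above 0.0055 m and angle between the x axis of cap and the x axis of canister, either way round below 0.35 rad), for 0.02 s.
At the end, for the whole second after the job is handed in: All pellets in the canister; scoop at rest upright on the bench; fingers grip the cap (over 2 N): centred within 6 mm, upright within 7 degrees, still, sleeve pressed over 7.5 of its 10 mm (lugs alone would hold 5), cap within 0.22 rad of the full quarter turn, catch past 1.2 rad (all of step 1 and horizontal distance between cap and canister below 0.006 m and angle between cap's own z axis and vertical below 0.12 rad and value of joint sleeve above 0.0075 m and height (world z) of cap below 0.086 m and angle between the x axis of cap and the y axis of canister, either way round below 0.22 rad and value of joint catch above 1.2 rad and contact force between the fingers and cap above 2 N and height (world z) of scoop below 0.01 m and angle between scoop's own z axis and vertical below 0.15 rad and linear speed of each of scoop, cap below 0.02 m/s); the arm keeps its last pose, push and grip.
It fails at once if one of the other things on the bench is moved by more than 40 mm (distance of any of rotor_vane, bushing, shroud, jar, screwdriver, brush from where it was at the start of the episode above 0.04 m).
It also fails if it takes over 72 s, if anything falls off the work surface, if the arm or the gripper's body presses on something with over 40 N, if the wrist force passes 120 N, or if a joint passes its speed limit or range.

### The arm

A 6-joint arm with a two-finger parallel gripper is mounted at the origin on the work surface. World frame = base frame: x ahead of the robot, y to its left, z up, the work surface at z = 0. Lengths are in m, angles in rad, forces in N, time in s.
With the tool pointing down it reaches from about 0.275 to 0.825 m from the base axis. Payload 5.2 kg.
Tool frame: the origin (TCP) lies on the centre line of the jaws, within the pads' length; the fingertips stand 17 mm ahead of it and the grasp point (between the pads) lies 2 mm behind it; z points along the fingers, y is the line along which they close (so a half turn about z gives the same grasp; the last joint's range is limited). The gripper opens to 93 mm and grips with 3 to 60 N. Pads are 15 mm wide; open, the fingers measure 128 mm over their backs; the gripper's body (75 mm by 188 mm) begins 65 mm behind the grasp point.
Start: joints at [1.134, 0.259, 1.535, -0, 1.348, -0.203], TCP at [0.127, 0.535, 0.236] pointing down, gripper open.
Joint ranges: [-3.14, 3.14], [-0.91, 2.08], [0.19, 2.58], [-1.22, 4.36], [0.22, 2.71], [-3.12, 3.12]. Speed limits (rad/s): [2.57, 2.57, 3.14, 3.14, 3.14, 3.14].

### API

Orientations are given as a unit quaternion [x, y, z, w].
In Python, from plant import * gives the robot as it stands. Calls block until the motion is done:
- move_ptp(position, orientation): joint-space move of the TCP to a pose.
- servo_line(position, frame=None, max_speed=0.15, threshold=None): straight line of the TCP; frame=None keeps the orientation; max_speed is the mean speed in m/s. With threshold (N) it stops when the force on the tool has changed by that much, and returns True; else False.
- move_joints(angles): joint-space move.
- set_gripper(opening, strength=None): finger opening in m; strength is the grip in N (None keeps the last); returns when the fingers have stopped.
- dwell(seconds).
- inverse_kinematics(position, orientation): joint angles nearest the present ones, or None.
- observe(): the state.
- grab_frame(name): name is "side" or "top"; returns the picture (480x640x3 uint8, red, green, blue); there is no depth.
- camera_model(name): a dict with "vfov" (degrees; the focal length in pixels is half the picture's height over the tangent of half this angle, whatever the lens; pixels are square), "cx", "cy" (the principal point, pixels), "camera_from_world" (4x4, takes a point from world to camera coordinates). Camera axes: x right, y down, z forward; pixel columns grow to the right and rows downward; lengths in m; the calibration is good to about 2 mm. A picture is of the moment at which its call begins. camera_model takes no time and is no camera call.
A pose or a line that the arm cannot do raises IKError and nothing moves.
- finish_job(): hands the job in; it is judged then, once.
The state is a dict: "clock": time; "joints": joint angles; "qd": joint speeds; "joint_torque": joint torques, N m; "ee_pos": TCP position; "tool_rot": TCP orientation; "ft_force": force on the tool from outside, world axes, zero at the start; "moment": the same for the moment, N m; "opening": finger opening in m; "gripper_force": force on a finger pad.
Only numpy, scipy, OpenCV 4.12 (cv2) and the standard library are available. Lean on these libraries where they do the work, as an engineer would, in place of code of your own. Each camera call takes 0.05 s, during which the arm holds its last target. There are 200 camera calls.

## Working session

There is one attempt and no reset: what is moved stays moved. The work goes in short steps, each a Python script; the robot and the scene stay as the last script left them, time stands still between calls to the robot, and variables do not carry over. Pictures are saved under pics/ and viewed, at most 10 in all, crops included, and the job is handed in when it is done.

```bash
ls; mkdir -p pics; python3 - <<'E'
from plant import *
import cv2,json
for n in("side","top"):
    cv2.imwrite(f"pics/{n}0.png",grab_frame(n)[:,:,::-1])
    m=camera_model(n);print(n,m)
print(observe())
E
```

```text
pics
side {'vfov': 55.450906240855325, 'cx': 317.6812738137213, 'cy': 237.05401972038473, 'camera_from_world': array([[ 0.95005926, -0.3117744 , -0.01356939, -0.41448466],
       [-0.16501291, -0.46498139, -0.86980633,  0.16162342],
       [ 0.26487383,  0.82860668, -0.49320667,  1.05146506],
       [ 0.        ,  0.        ,  0.        ,  1.        ]])}
top {'vfov': 50.00933860971259, 'cx': 327.0417385426856, 'cy': 241.28570512317881, 'camera_from_world': array([[-0.02108272, -0.99971613,  0.01109859, -0.02117362],
       [-0.98743881,  0.01908255, -0.15684529,  0.4728703 ],
       [ 0.15658898, -0.0142659 , -0.98756082,  1.20447315],
       [ 0.        ,  0.        ,  0.        ,  1.        ]])}
{'clock': 0.1, 'joints': array([ 1.13421684e+00,  2.59252161e-01,  1.53592703e+00, -2.71226992e-05,
        1.34800079e+00, -2.02783679e-01]), 'qd': array([-0.00043334, -0.00144732, -0.00427242,  0.00018579, -0.00028045,
       -0.00048013]), 'joint_torque': array([ 1.04601480e-03, -4.38214588e+01, -2.84643424e+01,  7.20963115e-02,
        3.61408701e-02, -4.84603333e-05]), 'ee_pos': array([0.12720472, 0.53462983, 0.23492919]), 'tool_rot': array([ 1.16628826e-01,  9.93175255e-01, -7.57608758e-04, -2.36866307e-04]), 'ft_force': array([0.6042451 , 0.22274874, 0.11640042]), 'moment': array([-0.01328042, -0.01471686,  0.01769425]), 'gripper_force': 0.0, 'opening': 0.09299196763957564}
```

View pics/side0.png

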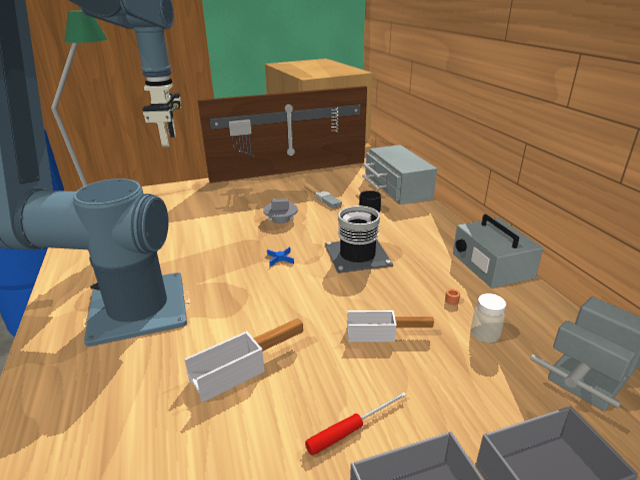

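View pics/top0.png

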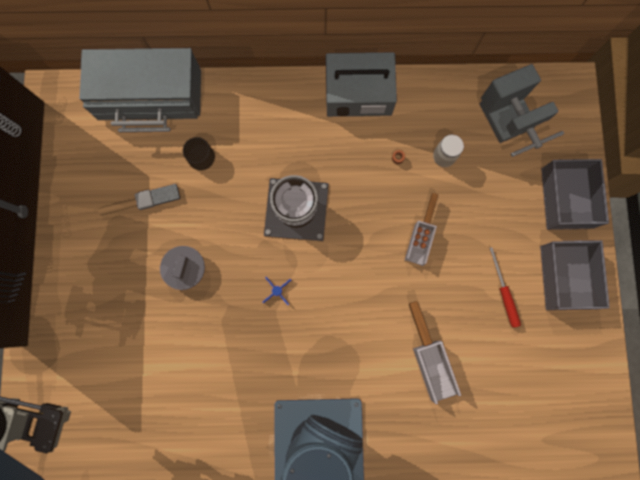

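Two scoops: small one, top view (422,235), with brown pellets in it; large one at (436,365), empty. The small one with the pellets fits. The cap is at (182,268) with the canister at (294,202) and its slots still to be found. I'll enlarge these.

```bash
cat > h.py <<'E'
from plant import *
import numpy as np, cv2
from scipy.spatial.transform import Rotation as R
def K(n):
    m=camera_model(n); f=240/np.tan(np.radians(m["vfov"])/2)
    return f,m["cx"],m["cy"],m["camera_from_world"]
def proj(n,P):
    f,cx,cy,T=K(n); c=np.atleast_2d(P)@T[:3,:3].T+T[:3,3]
    return np.c_[cx+f*c[:,0]/c[:,2],cy+f*c[:,1]/c[:,2]]
def unp(n,uv,z):
    f,cx,cy,T=K(n); uv=np.atleast_2d(uv)
    d=np.c_[(uv[:,0]-cx)/f,(uv[:,1]-cy)/f,np.ones(len(uv))]@T[:3,:3]
    o=-T[:3,:3].T@T[:3,3]; return o+d*((z-o[2])/d[:,2])[:,None]
def crop(img,x,y,w,h,s):
    return cv2.resize(img[y:y+h,x:x+w],None,fx=s,fy=s,interpolation=cv2.INTER_CUBIC)
E
python3 - <<'E'
from h import *
t=cv2.imread("pics/top0.png");s=cv2.imread("pics/side0.png")
a=np.hstack([crop(t,395,185,50,60+25,6)[:300] if 0 else crop(t,395,188,66,75+10,4)[:300],crop(t,262,170,67,75,4),crop(t,150,235,66,75,4)][0:3]) if 0 else None
A=[crop(t,395,190,66,75,4),crop(t,262,170,66,75,4),crop(t,150,235,66,75,4)]
B=[crop(s,340,285,100,75,4),crop(s,325,195,66,75,4),crop(s,255,190,33,75,4)]
P=np.vstack([np.hstack(A),np.hstack(B)[:,:792]]);print(P.shape)
cv2.imwrite("pics/c1.png",P)
E
```

```text
(600, 792, 3)
```

View pics/c1.png

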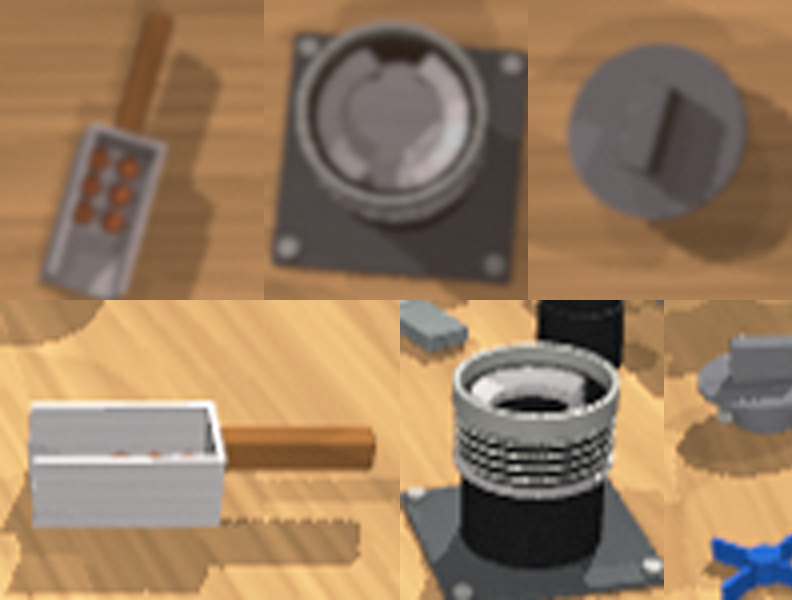

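Six pellets are in the small scoop, which confirms it. The canister has slots at about (295,184) and (295,215), and the cap's grip bar is tilted by about 16 degrees. I'll fit the poses and check them by overlay.

```bash
cat > fit.py <<'E'
from h import *
from scipy.optimize import least_squares
def W(p,L):
    L=np.atleast_2d(np.array(L,float))/1000; c,s=np.cos(p[2]),np.sin(p[2])
    return np.c_[p[0]+c*L[:,0]-s*L[:,1],p[1]+s*L[:,0]+c*L[:,1],L[:,2]]
def circ(r,z): a=np.linspace(0,2*np.pi,60); return np.c_[r*np.cos(a),r*np.sin(a),0*a+z]
E
python3 - <<'E'
from fit import *
tc=lambda x,y:(395+x/4-.4,190+y/4-.4); sc=lambda x,y:(340+x/4-.4,285+y/4-.4)
obs=[("top",tc(92,127),(-41,-23,44)),("top",tc(163,143),(-41,23,44)),
("side",sc(30,405),(55,-23,44)),("side",sc(32,460),(55,23,44)),("side",sc(224,461),(-41,23,44)),("side",sc(213,402),(-41,-23,44)),
("top",tc(160,14),(-121,0,42)),("side",sc(374,433),(-121,8,42)),("side",sc(221,526),(-41,23,0))]
def fitp(obs,p0):
    f=lambda p:np.concatenate([(proj(n,W(p,l))[0]-uv) for n,uv,l in obs])
    r=least_squares(f,p0,loss="soft_l1");return r.x,r.fun.reshape(-1,2).round(1)
g=unp("top",[423,235],.03)[0]
best=None
for sg in(1,-1):   # try mirrored y labels
    o=[(n,u,(l[0],sg*l[1],l[2])) for n,u,l in obs]
    x,r=fitp(o,[g[0],g[1],np.pi-.25]);print(sg,x,np.degrees(x[2]));print(r.tolist())
    if best is None or abs(r).sum()<best[1]: best=(x,abs(r).sum())
S=best[0]
# canister: foot bolts square, rim ellipse
tk=lambda x,y:np.array((262+(x-264)/4-.4,170+y/4-.4))
b=unp("top",[tk(308,46),tk(511,64),tk(286,246),tk(495,265)],.008);print("bolts",b.round(4).tolist(),b.mean(0))
e=b[0]+b[1]-b[2]-b[3];print("foot yaw",np.degrees(np.arctan2(e[1],e[0])))
print("sleeve top ctr",unp("top",tk(391,116),.122),"far slot",unp("top",tk(399,62),.10),"near",unp("top",tk(388,182),.10))
cp=lambda x,y:np.array((150+(x-528)/4-.4,235+y/4-.4))
print("cap",unp("top",cp(658,131),.037)); d=unp("top",[cp(655,175),cp(680,90)],.067);d=d[1]-d[0];print("bar",d,np.degrees(np.arctan2(d[1],d[0])))
C=[*b.mean(0)[:2],np.arctan2(e[1],e[0])]; P=[*unp("top",cp(658,131),.037)[0][:2],np.arctan2(d[1],d[0])]
np.save("poses.npy",[S,C,P])
sq=lambda x0,x1,y0,y1,z:[(x0,y0,z),(x1,y0,z),(x1,y1,z),(x0,y1,z),(x0,y0,z)]
def draw(img,n,ox,oy,w,h,s=4):
    im=crop(img,ox,oy,w,h,s)
    for p,ls in((S,[sq(-41,55,-23,23,44),sq(-121,-41,-8,8,42)]),(C,[sq(-75,75,-75,75,6),circ(54,122),circ(30.5,100),[(30,-10,100),(43,-13,108)],[(30,10,100),(43,13,108)],[(-30,-10,100),(-43,-13,108)],[(-30,10,100),(-43,13,108)]]),(P,[circ(53,37),sq(-26,26,-10,10,67)])):
        for l in ls: cv2.polylines(im,[np.int32((proj(n,W(p,l))-[ox,oy]+.5)*s)],False,(0,255,0),1)
    return im
t=cv2.imread("pics/top0.png");s=cv2.imread("pics/side0.png")
A=[draw(t,"top",395,190,66,75),draw(t,"top",262,170,66,75),draw(t,"top",150,235,66,75)]
B=[draw(s,"side",340,285,66,75),draw(s,"side",325,195,66,75),draw(s,"side",250,180,66,75)]
cv2.imwrite("pics/c2.png",np.vstack([np.hstack(A),np.hstack(B)]))
E
```

```text
1 [ 0.40122903 -0.42303404  3.04133473] 174.25564432014707
[[65.1, 28.1], [66.5, 25.6], [-6.8, -5.6], [-0.2, 1.3], [6.5, -9.2], [-0.4, -14.3], [58.4, 24.7], [8.7, -16.1], [5.3, -7.7]]
-1 [ 0.42464005 -0.39476437  3.1234079 ] 178.958090529277
[[70.4, 19.4], [33.6, 15.4], [8.9, 0.8], [-0.9, -31.9], [-0.1, -44.0], [14.0, -11.4], [42.1, 15.3], [4.9, -40.2], [-1.0, -43.1]]
bolts [[0.6329, 0.1025, 0.008], [0.6189, -0.0249, 0.008], [0.5054, 0.1167, 0.008], [0.491, -0.0124, 0.008]] [0.56205998 0.0454935  0.008     ]
foot yaw -5.952660886719584
sleeve top ctr [[0.55873935 0.04507451 0.122     ]] far slot [[0.59632639 0.04119006 0.1       ]] near [[0.5251219  0.04834528 0.1       ]]
cap [[0.41610539 0.316612   0.037     ]]
bar [ 0.04945024 -0.01340464  0.        ] -15.166877420267662
```

View pics/c2.png

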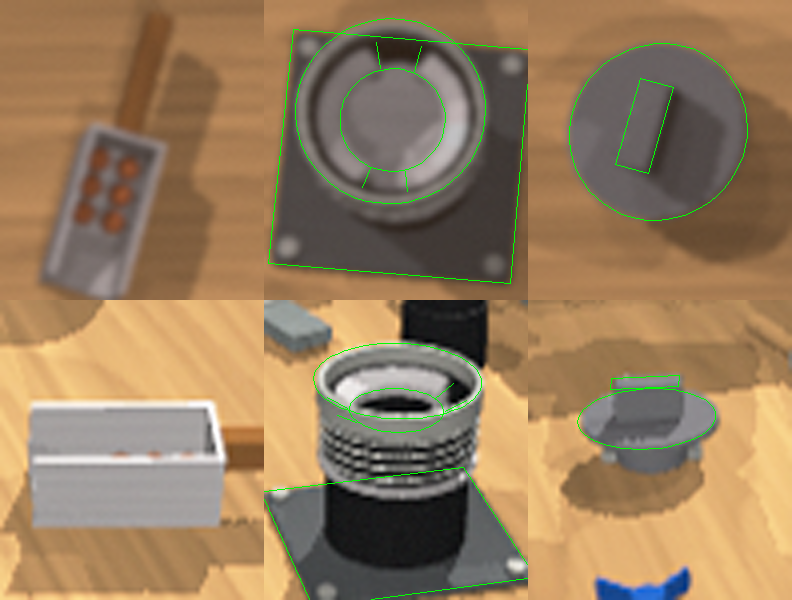

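```bash
python3 - <<'E'
from fit import *
tc=lambda x,y:(395+x/4-.4,190+y/4-.4); sc=lambda x,y:(340+x/4-.4,285+y/4-.4)
print("top rear",unp("top",[tc(92,127),tc(163,143)],.044).round(4).tolist(),"tip",unp("top",tc(160,14),.042))
print("side",unp("side",[sc(30,405),sc(32,460),sc(224,461),sc(213,402)],.044).round(4).tolist(),"tip",unp("side",sc(374,433),.042))
# refine-free: jar & bushing cross-check between views
print("jar lid",unp("top",[452,146],.085),unp("side",[491,304],.085));print("bush",unp("top",[398,157],.024),unp("side",[453,293],.024))
print("driver tip",unp("top",[491,250],.005),unp("side",[404,396],.005))
E
```

```text
top rear [[0.5159, -0.2508, 0.044], [0.5053, -0.2933, 0.044]] tip [[ 0.58588036 -0.29629823  0.042     ]]
side [[0.3554, -0.4102, 0.044], [0.3455, -0.4379, 0.044], [0.4205, -0.4641, 0.044], [0.4303, -0.4341, 0.044]] tip [[ 0.48781202 -0.46966007  0.042     ]]
jar lid [[ 0.69021833 -0.33439012  0.085     ]] [[ 0.68815252 -0.34203741  0.085     ]]
bush [[ 0.68511761 -0.21345137  0.024     ]] [[ 0.69058606 -0.21710499  0.024     ]]
driver tip [[ 0.44776005 -0.43721841  0.005     ]] [[ 0.45628208 -0.43166757  0.005     ]]
```

The side crop sat in the montage's second row, so I had left out a 300 px offset. Refitting the scoop.

```bash
python3 - <<'E'
from fit import *
tc=lambda x,y:(395+x/4-.4,190+y/4-.4); sc=lambda x,y:(340+x/4-.4,285+(y-300)/4-.4)
obs=[("top",tc(92,127),(-41,-23,44)),("top",tc(163,143),(-41,23,44)),
("side",sc(30,405),(55,-23,44)),("side",sc(32,460),(55,23,44)),("side",sc(224,461),(-41,23,44)),("side",sc(213,402),(-41,-23,44)),
("top",tc(160,14),(-121,0,42)),("side",sc(374,433),(-121,8,42)),("side",sc(221,526),(-41,23,0))]
f=lambda p:np.concatenate([(proj(n,W(p,l))[0]-uv) for n,uv,l in obs])
r=least_squares(f,[.48,-.25,np.pi-.25],loss="soft_l1");S=r.x
print(S,np.degrees(S[2]));print(r.fun.reshape(-1,2).round(1).tolist())
_,C,P=np.load("poses.npy")
# canister rim centre: fit to sleeve rim edges in both pictures (extreme points, montage readings)
tk=lambda x,y:(262+(x-264)/4-.4,170+y/4-.4); sk=lambda x,y:(325+(x-264)/4-.4,195+(y-300)/4-.4)
np.save("poses.npy",[S,C,P]);print(C,np.degrees(C[2]),P)
print("grip",W(S,(-85,0,34)),"lip",W(S,(56,0,21)))
o=observe();print(R.from_quat(o["tool_rot"]).as_matrix().round(2))
# feasibility of pour: scoop yaw options, pitch (nose down) 65deg, lip over mouth
for yaw in np.radians(np.arange(-180,180,30)):
  ok=[]
  for ph in(0,20,40,60,70):
    # tool z down, tool y along scoop y ; scoop rot = Rz(yaw)*Ry(ph)
    Rs=R.from_euler("z",yaw)*R.from_euler("y",ph,degrees=True)
    L=np.array([C[0],C[1],.150])
    g=L+Rs.apply(np.array([-141,0,13])/1000)
    res=[]
    for flip in(0,np.pi):
      Rt=Rs*R.from_euler("x",np.pi)*R.from_euler("z",flip)
      try: q=inverse_kinematics(g,Rt.as_quat())
      except Exception: q=None
      res.append("-" if q is None else "Y")
    ok.append("".join(res))
  print(round(np.degrees(yaw)),ok)
E
```

```text
[ 0.47365481 -0.25915813  2.82918132] 162.1001491747538
[[-0.5, -1.5], [0.1, -0.1], [-0.6, -0.1], [0.3, 0.7], [-0.1, -0.2], [-0.7, 0.1], [-0.0, -1.2], [0.3, 2.1], [-0.9, 0.0]]
[ 0.56205998  0.0454935  -0.10389353] -5.952660886719584 [ 0.41610539  0.316612   -0.26471195]
grip [[ 0.55454041 -0.28528323  0.034     ]] lip [[ 0.42036548 -0.24194629  0.021     ]]
[[-0.97  0.23 -0.  ]
 [ 0.23  0.97 -0.  ]
 [ 0.   -0.   -1.  ]]
-180 ['YY', 'YY', 'YY', '--', 'YY']
-150 ['YY', 'YY', 'YY', 'YY', 'YY']
-120 ['YY', 'YY', 'YY', 'YY', 'YY']
-90 ['YY', 'YY', 'YY', 'YY', 'YY']
-60 ['YY', 'YY', 'YY', 'YY', 'YY']
-30 ['YY', 'YY', 'YY', 'YY', 'YY']
0 ['YY', 'YY', 'YY', 'YY', 'YY']
30 ['YY', 'YY', 'YY', 'YY', 'YY']
60 ['YY', 'YY', 'YY', 'YY', 'YY']
90 ['YY', 'Y-', 'YY', 'YY', 'YY']
120 ['YY', 'YY', 'YY', 'YY', '--']
150 ['YY', 'YY', 'YY', '--', '--']
```

Scoop residuals are about 1 px and the cap overlay fits. I'll refine the canister centre numerically, then grasp the scoop and lift it.

```bash
cat >> fit.py <<'E'
def tool(yaw,ph=0,flip=0):
    return (R.from_euler("z",yaw)*R.from_euler("y",ph,degrees=True)*R.from_euler("x",np.pi)*R.from_euler("z",flip))
def goal(p,Rt): return np.array(p)+Rt.apply([0,0,.002]),Rt.as_quat()   # TCP for grasp point p
E
python3 - <<'E'
from fit import *
S,C,P=np.load("poses.npy")
g={n:cv2.GaussianBlur(cv2.cvtColor(cv2.imread(f"pics/{n}0.png"),cv2.COLOR_BGR2GRAY),(0,0),1).astype(np.float32) for n in("top","side")}
def edge(n,p,r,z,rows=None):
    v=[]
    for rr,s in((r-2.5,1),(r+2.5,-1)):
        uv=proj(n,W(p,circ(rr,z))).astype(np.float32)
        v.append(cv2.remap(g[n],uv[:,:1],uv[:,1:],cv2.INTER_LINEAR)[:,0])
    return np.abs(v[0]-v[1])
best=[]
for dx in np.arange(-8,8.1,.5):
  for dy in np.arange(-8,8.1,.5):
    p=[C[0]+dx/1000,C[1]+dy/1000,0]
    best.append((edge("top",p,54,122).mean()+edge("side",p,54,122).mean(),edge("top",p,54,122).mean(),dx,dy))
best.sort(reverse=True);print(best[:4],sorted(best,key=lambda b:-b[1])[:2])
for flip in(0,np.pi):
    for pt in ([.5545,-.2853,.034],[.5545,-.2853,.2]):
        print(flip,inverse_kinematics(*goal(pt,tool(S[2],0,flip))).round(2))
    for yaw in(60,75,90,105):
        out=[]
        for ph in(0,60):
            Rs=R.from_euler("z",yaw,degrees=True)*R.from_euler("y",ph,degrees=True)
            L=np.array([*C[:2],.15]);q=inverse_kinematics(*goal(L+Rs.apply([-.141,0,.013]),tool(np.radians(yaw),ph,flip)))
            out.append(None if q is None else q.round(2))
        print(yaw,out)
E
```

```text
Traceback (most recent call last):
  File "h.py", line 8, in proj
    f,cx,cy,T=K(n); c=np.atleast_2d(P)@T[:3,:3].T+T[:3,3]
              ~^^^
  File "h.py", line 5, in K
    m=camera_model(n); f=240/np.tan(np.radians(m["vfov"])/2)
ValueError: time passes only in moves, steps and waits
```

```bash
sed -i 's/^def K(n):/import functools\n@functools.cache\ndef K(n):/' h.py
cat > a.py <<'E'
from fit import *
S,C,P=np.load("poses.npy")
g={n:cv2.GaussianBlur(cv2.cvtColor(cv2.imread(f"pics/{n}0.png"),cv2.COLOR_BGR2GRAY),(0,0),1).astype(np.float32) for n in("top","side")}
def edge(n,p,r,z):
    v=[]
    for rr in(r-2.5,r+2.5):
        uv=proj(n,W(p,circ(rr,z))).astype(np.float32)
        v.append(cv2.remap(g[n],uv[:,:1],uv[:,1:],cv2.INTER_LINEAR)[:,0])
    return np.abs(v[0]-v[1]).mean()
best=[]
for dx in np.arange(-8,8.1,1):
  for dy in np.arange(-8,8.1,1):
    p=[C[0]+dx/1000,C[1]+dy/1000,0]; a=edge("top",p,54,122);best.append((a+edge("side",p,54,122),a,dx,dy))
best.sort(reverse=True);print(np.round(best[:4],1),np.round(sorted(best,key=lambda b:-b[1])[:3],1))
for flip in(0,np.pi):
    for pt in ([.5545,-.2853,.034],[.5545,-.2853,.2]):
        print(flip,inverse_kinematics(*goal(pt,tool(S[2],0,flip))).round(2))
    for yaw in(60,75,90,105):
        out=[]
        for ph in(0,60):
            Rs=R.from_euler("z",yaw,degrees=True)*R.from_euler("y",ph,degrees=True)
            L=np.array([*C[:2],.15]);q=inverse_kinematics(*goal(L+Rs.apply([-.141,0,.013]),tool(np.radians(yaw),ph,flip)))
            out.append(None if q is None else q.round(2).tolist())
        print(yaw,out)
E
python3 a.py
```

```text
[[49.6 18.4  2.   8. ]
 [49.3 19.   3.   8. ]
 [49.1 17.9  1.   8. ]
 [48.  19.1  4.   8. ]] [[43.9 26.2 -8.  -2. ]
 [43.8 26.1 -8.  -3. ]
 [43.4 25.8 -8.  -1. ]]
0 [-0.65  0.58  1.58  0.    0.98 -1.91]
0 [-0.65  0.42  1.4   0.    1.32 -1.91]
60 [[-0.38, 0.23, 1.77, -0.0, 1.14, 0.14], [0.2, 0.67, 1.21, -0.78, 1.98, 0.68]]
75 [[-0.38, 0.29, 1.68, -0.0, 1.17, -0.12], [0.26, 0.6, 1.35, -0.88, 1.79, 0.59]]
90 [[-0.36, 0.35, 1.59, 0.0, 1.2, -0.36], [0.3, 0.51, 1.5, -0.98, 1.59, 0.52]]
105 [[-0.33, 0.41, 1.5, 0.0, 1.23, -0.6], [0.31, 0.42, 1.65, -1.08, 1.37, 0.47]]
3.141592653589793 [-0.65  0.58  1.58  0.    0.98  1.23]
3.141592653589793 [-0.65  0.42  1.4   0.    1.32  1.23]
60 [[-0.38, 0.23, 1.77, -0.0, 1.14, -3.0], [0.2, 0.67, 1.21, -0.78, 1.98, -2.46]]
75 [[-0.38, 0.29, 1.68, -0.0, 1.17, 3.02], [0.26, 0.6, 1.35, -0.88, 1.79, -2.55]]
90 [[-0.36, 0.35, 1.59, 0.0, 1.2, 2.78], [0.3, 0.51, 1.5, -0.98, 1.59, -2.62]]
105 [[-0.33, 0.41, 1.5, 0.0, 1.23, 2.55], [0.31, 0.42, 1.65, -1.08, 1.37, -2.68]]
```

Edge fit locked onto wrong edges, so I'll use the mean of foot and rim, (0.5605, 0.0453). Using flip 0 and pour yaw 90. Grasping.

```bash
python3 - <<'E'
from fit import *
S,C,P=np.load("poses.npy"); C[:2]=.5605,.0453; np.save("poses.npy",[S,C,P])
gp=W(S,(-85,0,34))[0]; Rt=tool(S[2])
set_gripper(.06,60)
move_ptp(*goal(gp+[0,0,.12],Rt))
servo_line(goal(gp,Rt)[0],max_speed=.12)
set_gripper(0,60); o=observe();print(o["clock"],o["opening"],o["gripper_force"],o["ee_pos"])
servo_line(goal(gp+[0,0,.15],Rt)[0],max_speed=.1)
o=observe();print(o["clock"],o["opening"],o["ft_force"],o["moment"])
a=grab_frame("side")[:,:,::-1];b=grab_frame("top")[:,:,::-1]
cv2.imwrite("pics/lift.png",np.hstack([crop(a,300,170,200,200,2),crop(b,340,120,200,200,2)]))
E
```

```text
5.9917 0.015670904884768192 59.99562084674835 [ 0.55457655 -0.28529454  0.03201547]
7.6417 0.015607352900100138 [ 0.08021173 -0.76494451 -1.7419972 ] [-0.07384081 -0.12255936  0.01056242]
```

View pics/lift.png

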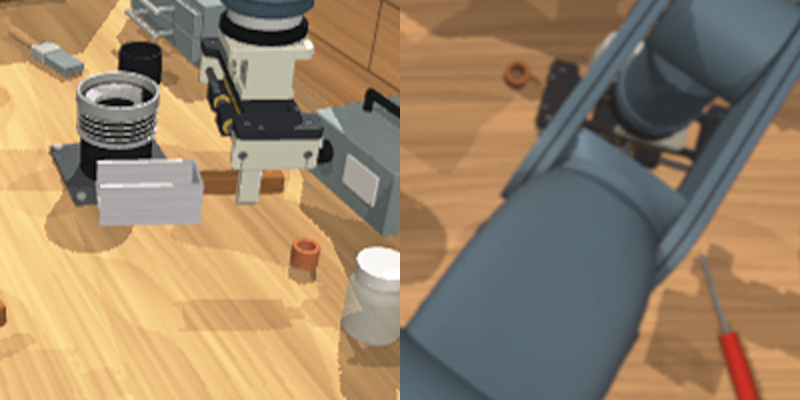

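The scoop is held level, side view cup at (150,190) in the crop. Pouring.

```bash
python3 - <<'E'
from fit import *
S,C,P=np.load("poses.npy"); yaw=np.pi/2
def pose(ph,z,back=.015):
    Rs=R.from_euler("z",yaw)*R.from_euler("y",ph,degrees=True)
    L=np.array([C[0],C[1]-back,z]); return goal(L+Rs.apply([-.141,0,.013]),tool(yaw,ph))
gp=W(S,(-85,0,34))[0]
servo_line(goal(gp+[0,0,.19],tool(S[2]))[0],max_speed=.15)
move_ptp(*pose(0,.20)); 
servo_line(*pose(15,.165),max_speed=.12); servo_line(*pose(25,.142),max_speed=.12)
for ph in range(30,71,5): servo_line(*pose(ph,.134),max_speed=.05)
dwell(.5)
o=observe();print(o["clock"],o["ee_pos"],o["ft_force"])
a=grab_frame("side")[:,:,::-1];b=grab_frame("top")[:,:,::-1]
cv2.imwrite("pics/pour.png",np.hstack([crop(a,280,100,200,200,2),crop(b,220,130,200,200,2)]))
E
```

```text
14.2417 [ 0.56050232 -0.00770709  0.27038515] [ 0.37567661 -0.65975132 -1.2658403 ]
```

View pics/pour.png

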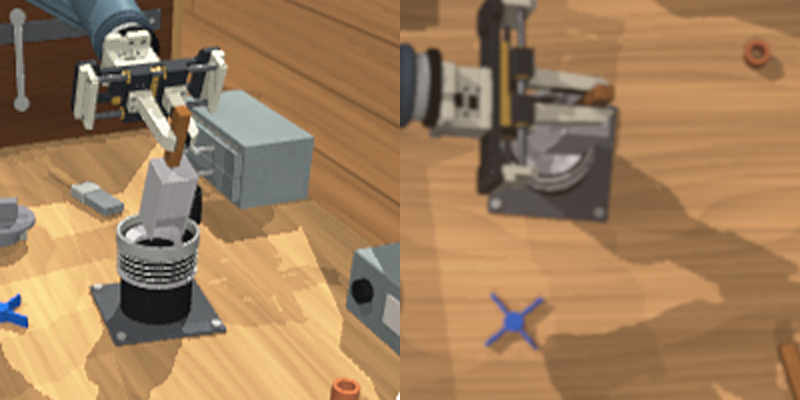

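No pellets on the bench; the spout at (165,230) in the side crop is inside the sleeve. Return the scoop and look into the canister.

```bash
python3 - <<'E'
from fit import *
S,C,P=np.load("poses.npy"); yaw=np.pi/2
def pose(ph,z,back=.015):
    Rs=R.from_euler("z",yaw)*R.from_euler("y",ph,degrees=True)
    L=np.array([C[0],C[1]-back,z]); return goal(L+Rs.apply([-.141,0,.013]),tool(yaw,ph))
gp=W(S,(-85,0,34))[0]
servo_line(*pose(35,.16),max_speed=.15); servo_line(*pose(0,.20),max_speed=.15)
move_ptp(*goal(gp+[0,0,.12],tool(S[2])))
servo_line(goal(gp+[0,0,.015],tool(S[2]))[0],max_speed=.12)
print(servo_line(goal(gp+[0,0,-.001],tool(S[2]))[0],max_speed=.03,threshold=4),observe()["ee_pos"])
set_gripper(.05); 
servo_line(goal(gp+[0,0,.14],tool(S[2]))[0],max_speed=.15)
move_ptp(*goal([P[0],P[1],.20],tool(P[2])));set_gripper(.06)
o=observe();print(o["clock"],o["joints"].round(2))
for f in(0,np.pi):
  for p,y in((P,P[2]),(C,C[2]),(C,C[2]-1.606)): 
    print(f,inverse_kinematics(*goal([p[0],p[1],.15],tool(y,0,f))).round(2))
a=grab_frame("side")[:,:,::-1];b=grab_frame("top")[:,:,::-1]
cv2.imwrite("pics/side1.png",a);cv2.imwrite("pics/top1.png",b)
cv2.imwrite("pics/back.png",np.vstack([np.hstack([crop(a,330,190,100,75,4),crop(b,260,165,100,75,4)]),np.hstack([crop(a,330,285,100,75,4),crop(b,370,195,100,75,4)])]))
E
```

```text
True [ 0.55455102 -0.28521361  0.03170608]
24.5167 [0.44 0.24 1.66 0.   1.25 2.27]
0 [ 0.44  0.29  1.72 -0.    1.13  2.27]
0 [-0.12  0.35  1.63 -0.    1.16  1.56]Traceback (most recent call last):
  File "<stdin>", line 17, in <module>
AttributeError: 'NoneType' object has no attribute 'round'
```

```bash
python3 - <<'E'
from fit import *
S,C,P=np.load("poses.npy")
for p,y in((P,P[2]),(C,C[2]),(C,C[2]-1.606)):
    print(inverse_kinematics(*goal([p[0],p[1],.15],tool(y,0,np.pi))))
a=grab_frame("side")[:,:,::-1];b=grab_frame("top")[:,:,::-1]
cv2.imwrite("pics/side1.png",a);cv2.imwrite("pics/top1.png",b)
cv2.imwrite("pics/back.png",np.vstack([np.hstack([crop(a,330,190,100,75,4),crop(b,260,165,100,75,4)]),np.hstack([crop(a,330,285,100,75,4),crop(b,370,195,100,75,4)])]))
E
```

```text
[ 4.36908068e-01  2.87583174e-01  1.72438874e+00 -4.44089210e-16
  1.12962074e+00 -8.69176311e-01]
[-1.17690529e-01  3.53229102e-01  1.62830677e+00 -4.44089210e-16
  1.16005678e+00 -1.58459332e+00]
[-1.17690529e-01  3.53229102e-01  1.62830677e+00 -4.44089210e-16
  1.16005678e+00  2.14066764e-02]
```

View pics/back.png

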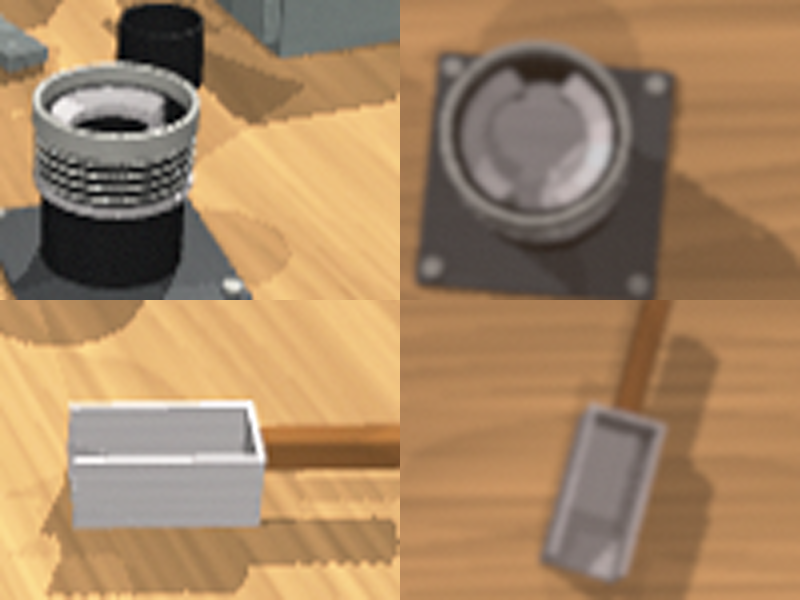

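The scoop is back, upright and empty. No pellets are clearly visible in the mouth, so I'll diff the before and after frames.

```bash
python3 - <<'E'
from fit import *
o=[]
for n,(x,y,w,h) in(("top",(270,175,50,50)),("side",(330,200,50,50))):
    p=[crop(cv2.imread(f"pics/{n}{i}.png"),x,y,w,h,5) for i in(0,1)]
    d=cv2.absdiff(*p); o.append(np.hstack([cv2.convertScaleAbs(q,alpha=1.4) for q in p]+[cv2.convertScaleAbs(d,alpha=4)]))
cv2.imwrite("pics/diff.png",np.vstack(o))
a,b=[cv2.imread(f"pics/top{i}.png").astype(int) for i in(0,1)]
for i,im in enumerate((a,b)):
    hsv=cv2.cvtColor(im.astype(np.uint8),cv2.COLOR_BGR2HSV)
    m=cv2.inRange(hsv,(0,130,60),(10,255,255)); k,_,st,ct=cv2.connectedComponentsWithStats(m)
    print(i,[(ct[j].round().tolist(),int(st[j,4])) for j in range(1,k) if st[j,4]>3])
E
```

```text
0 [([398.0, 156.0], 71), ([419.0, 229.0], 13), ([427.0, 232.0], 15), ([417.0, 236.0], 11), ([425.0, 238.0], 18), ([416.0, 243.0], 10), ([423.0, 245.0], 19), ([510.0, 307.0], 453)]
1 [([398.0, 156.0], 75), ([510.0, 307.0], 453)]
```

View pics/diff.png

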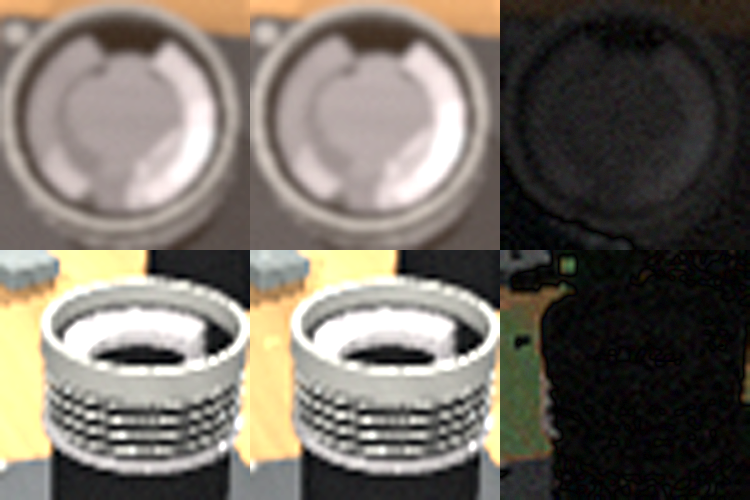

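```bash
python3 - <<'E'
from fit import *
S,C,P=np.load("poses.npy"); a,b=[cv2.imread(f"pics/top{i}.png") for i in(0,1)]; s0,s1=[cv2.imread(f"pics/side{i}.png") for i in(0,1)]
for x in range(-45,46,5):
    u=proj("top",W(C,(x,0,97)))[0].round().astype(int); v=proj("side",W(C,(0,x,97)))[0].round().astype(int)
    print(x,u,a[u[1],u[0]],b[u[1],u[0]],"|",v,s1[v[1],v[0]],end="\n")
for n,im in(("s0",s0),("s1",s1)):
    m=cv2.inRange(cv2.cvtColor(im,cv2.COLOR_BGR2HSV),(3,140,50),(10,255,230)); k,_,st,ct=cv2.connectedComponentsWithStats(m)
    print(n,[(ct[j].round().tolist(),int(st[j,4])) for j in range(1,k) if st[j,4]>4][:40])
def dm(p,q):
    m=(cv2.absdiff(p,q).max(2)>40).astype(np.uint8);k,_,st,ct=cv2.connectedComponentsWithStats(m)
    return [(ct[j].round().tolist(),int(st[j,4])) for j in range(1,k) if 8<st[j,4]<400]
print("dtop",dm(a,b));print("dside",dm(s0,s1))
E
```

```text
-45 [292 219] [107 112 119] [114 120 127] | [362 231] [90 94 94]
-40 [292 217] [77 79 87] [82 85 94] | [362 230] [128 134 134]
-35 [292 215] [104 106 116] [112 113 123] | [361 229] [135 140 142]
-30 [293 213] [104 106 115] [112 113 122] | [360 228] [133 139 139]
-25 [293 211] [105 106 115] [112 114 123] | [360 228] [133 139 139]
-20 [293 209] [112 113 122] [120 122 130] | [359 227] [136 141 141]
-15 [293 207] [112 114 123] [121 123 132] | [359 226] [133 139 140]
-10 [293 205] [114 115 125] [123 124 134] | [358 225] [133 139 139]
-5 [294 203] [114 115 124] [122 123 133] | [358 224] [199 208 209]
0 [294 200] [111 113 122] [119 120 129] | [357 223] [152 159 161]
5 [294 198] [111 112 122] [120 121 130] | [357 222] [16 14 14]
10 [294 196] [114 114 124] [123 123 134] | [356 221] [22 23 23]
15 [294 194] [114 115 124] [121 122 132] | [355 221] [20 19 20]
20 [295 192] [114 115 124] [123 124 134] | [355 220] [18 19 18]
25 [295 190] [118 119 128] [126 127 138] | [354 219] [71 71 72]
30 [295 188] [116 118 126] [124 125 134] | [354 218] [133 133 136]
35 [295 186] [100 102 110] [107 109 117] | [35
[... 644 characters left out ...]
128.0], 5), ([303.0, 133.0], 7), ([338.0, 134.0], 5), ([307.0, 159.0], 9), ([357.0, 161.0], 5), ([235.0, 172.0], 16), ([244.0, 171.0], 5), ([452.0, 297.0], 146), ([349.0, 434.0], 28), ([311.0, 449.0], 30), ([329.0, 445.0], 13)]
dtop [([421.0, 237.0], 199), ([359.0, 388.0], 300), ([313.0, 416.0], 9), ([324.0, 427.0], 25), ([340.0, 430.0], 24), ([321.0, 435.0], 53), ([349.0, 434.0], 9), ([358.0, 438.0], 62), ([313.0, 439.0], 94), ([366.0, 471.0], 110), ([218.0, 477.0], 64)]
dside [([208.0, 1.0], 11), ([78.0, 30.0], 86), ([284.0, 127.0], 10), ([138.0, 188.0], 32), ([138.0, 198.0], 10), ([132.0, 207.0], 12), ([123.0, 226.0], 305), ([142.0, 222.0], 21), ([237.0, 256.0], 191), ([96.0, 400.0], 91)]
```

No pellets on the bench in either view and the scoop is empty, so they are all in the canister, hidden under the ring. Now pick up the cap and bring it over the mouth.

```bash
python3 - <<'E'
from fit import *
S,C,P=np.load("poses.npy"); f=np.pi
T=lambda p,z,y: goal([p[0],p[1],z],tool(y,0,f))
move_ptp(*T(P,.11,P[2])); servo_line(T(P,.058,P[2])[0],max_speed=.1)
set_gripper(0,60); o=observe();print(o["clock"],o["opening"],o["gripper_force"],o["ee_pos"],o["joints"][5])
servo_line(T(P,.24,P[2])[0],max_speed=.2)
move_ptp(*T(C,.24,C[2])); servo_line(T(C,.185,C[2])[0],max_speed=.15)
a=observe();hit=servo_line(T(C,.152,C[2])[0],max_speed=.04,threshold=6);o=observe()
print(hit,o["clock"],o["opening"],o["ee_pos"],o["ft_force"]-a["ft_force"],(o["moment"]-a["moment"]).round(3),a["ft_force"])
a=grab_frame("side")[:,:,::-1];b=grab_frame("top")[:,:,::-1]
cv2.imwrite("pics/ins.png",np.hstack([crop(a,310,150,100,120,4),crop(b,250,140,100,120,4)]))
E
```

```text
28.65 0.0197711583726274 59.988693594932556 [0.41619234 0.31669862 0.0560548 ] -0.8692263704492151
False 32.375 0.019987167880126264 [0.56068841 0.0452788  0.1502053 ] [0.05130284 0.75433673 0.01271566] [-0.019 -0.009  0.012] [ 0.75903639 -0.65404144 -1.02751496]
```

View pics/ins.png

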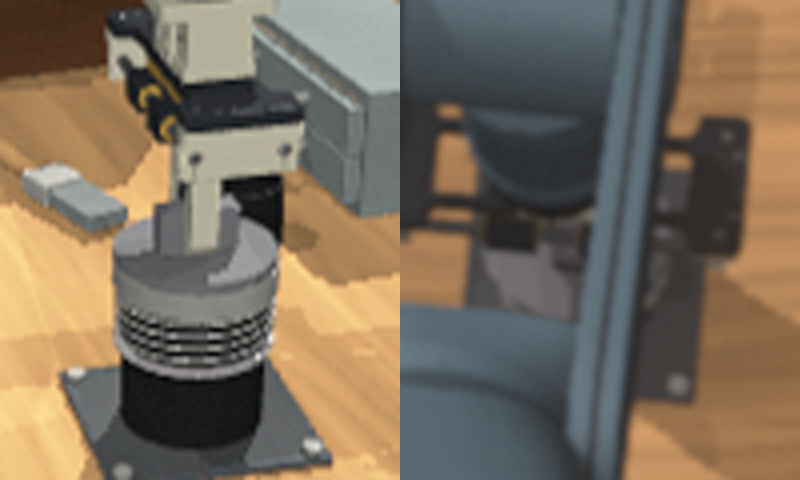

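The cap is in the bore without contact, with its flange at the sleeve and centred (side crop 195,250). Press, then twist.

```bash
python3 - <<'E'
from fit import *
S,C,P=np.load("poses.npy"); f=np.pi
T=lambda p,z,y: goal([p[0],p[1],z],tool(y,0,f))
def rep(t):
    o=observe();print(t,round(o["clock"],2),o["ee_pos"].round(4),o["ft_force"].round(2),o["moment"].round(3),o["joints"][5].round(3),o["opening"].round(4));return o
a=rep("start")
print(servo_line(T(C,.1388,C[2])[0],max_speed=.02,threshold=25)); dwell(.2); o=rep("down")
q=np.array(o["joints"])
for d in (10,25,45,65,80,88,92):
    t=q.copy();t[5]+=np.radians(d);move_joints(t);dwell(.1);o=rep(d)
    if abs(o["moment"][2]-a["moment"][2])>1.5: print("stop");break
E
```

```text
Traceback (most recent call last):
AttributeError: 'float' object has no attribute 'round'
```

```bash
python3 - <<'E'
from fit import *
S,C,P=np.load("poses.npy"); f=np.pi
T=lambda p,z,y: goal([p[0],p[1],z],tool(y,0,f))
def rep(t):
    o=observe();print(t,round(o["clock"],2),o["ee_pos"].round(4),o["ft_force"].round(2),o["moment"].round(3),round(o["joints"][5],3),round(o["opening"],4));return o
a=rep("start")
print(servo_line(T(C,.1388,C[2])[0],max_speed=.02,threshold=25)); dwell(.2); o=rep("down")
q=np.array(o["joints"])
for d in (10,25,45,65,80,88,92):
    t=q.copy();t[5]+=np.radians(d);move_joints(t);dwell(.1);o=rep(d)
    if abs(o["moment"][2]-a["moment"][2])>1.5: print("stop");break
E
```

```text
start 32.48 [0.5607 0.0453 0.1503] [-0.25  0.3  -0.66] [0.012 0.019 0.018] -1.585 0.0196
False
down 33.48 [0.5609 0.0453 0.1374] [-1.25  1.12  5.71] [-0.154  0.266 -0.021] -1.585 0.0198
10 33.88 [0.5615 0.0454 0.138 ] [0.29 1.6  5.28] [-0.038  0.156 -0.1  ] -1.41 0.0197
25 34.33 [0.5619 0.0455 0.1381] [0.82 1.54 4.87] [ 0.039  0.088 -0.052] -1.148 0.0199
45 34.86 [0.5624 0.0456 0.1383] [1.72 1.44 5.09] [ 0.124 -0.033 -0.06 ] -0.799 0.0198
65 35.38 [0.5627 0.0455 0.1384] [3.03 2.07 5.46] [ 0.203 -0.239 -0.017] -0.45 0.0197
80 35.84 [0.5628 0.0456 0.1385] [2.7  2.47 5.79] [ 0.232 -0.198 -0.099] -0.188 0.0195
88 36.2 [0.5627 0.0455 0.1385] [3.25 1.35 5.4 ] [ 0.116 -0.19  -0.036] -0.049 0.0194
92 36.55 [0.5628 0.0453 0.1385] [2.27 0.47 5.5 ] [ 0.093 -0.184  0.378] 0.021 0.0193
```

The twist reached the end stop (torque jump at 92°). The press measures only about 6 N, so push down fully until the force passes the 8 N spring.

```bash
python3 - <<'E'
from fit import *
def rep(t):
    o=observe();print(t,round(o["clock"],2),o["ee_pos"].round(4),o["ft_force"].round(2),o["moment"].round(3),round(o["joints"][5],3),round(o["opening"],4));return o
p=np.array(observe()["ee_pos"])
z=p[2]
for k in range(10):
    z-=.001; servo_line([.562,p[1],z],max_speed=.02); dwell(.15); o=rep(round(z,4))
    if o["ft_force"][2]>14: break
E
```

```text
0.1375 36.95 [0.5629 0.0454 0.1384] [0.11 1.16 7.64] [0.022 0.296 0.406] 0.021 0.0197
0.1365 37.35 [0.563  0.0454 0.1378] [-0.5   0.38  9.75] [0.061 0.518 0.298] 0.021 0.0195
0.1355 37.75 [0.563  0.0454 0.137 ] [-1.24 -0.05 10.65] [0.082 0.725 0.328] 0.021 0.0198
0.1345 38.15 [0.563  0.0454 0.1369] [-2.61  0.92 16.25] [0.082 1.164 0.335] 0.021 0.0197
```

```bash
python3 - <<'E'
from fit import *
S,C,P=np.load("poses.npy")
a=grab_frame("side")[:,:,::-1].copy()
b=crop(a,310,150,100,120,4); d=b.copy()
Q=[C[0],C[1],C[2]-1.606]
cv2.polylines(d,[np.int32((proj("side",W(Q,circ(53,118)))-[310,150]+.5)*4)],False,(0,255,0),1)
cv2.polylines(d,[np.int32((proj("side",W(Q,[(-26,-10,148),(26,-10,148),(26,10,148),(-26,10,148),(-26,-10,148)]))-[310,150]+.5)*4)],False,(0,255,0),1)
cv2.imwrite("pics/end.png",np.hstack([b,d]));o=observe();print(o["ft_force"],o["ee_pos"],R.from_quat(o["tool_rot"]).as_matrix()[:,2].round(3))
E
```

```text
[-2.15908093  0.06389102 17.43680951] [0.56298355 0.04541025 0.1369473 ] [ 0.004 -0.001 -1.   ]
```

View pics/end.png

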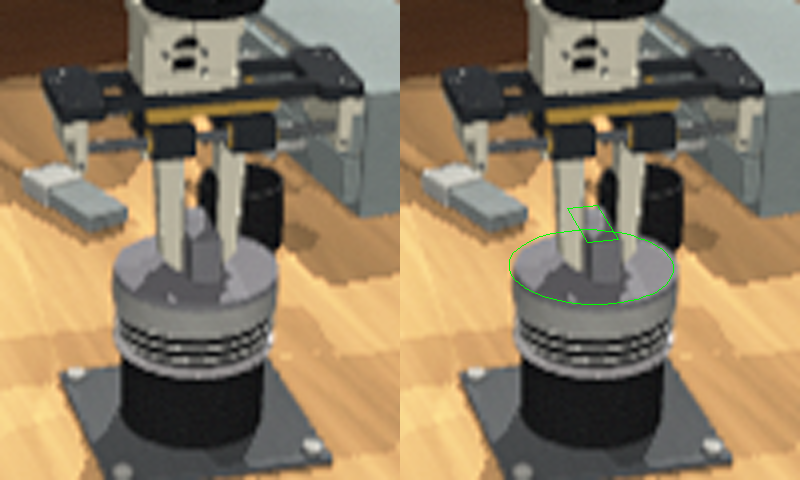

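The flange sits on the predicted full-down ellipse (side crop 592,267), level and centred, with the bar turned a quarter turn. Handing in.

```bash
python3 -c "
from plant import *
print(finish_job())"
```

```text
the job is handed in; nothing more can be done
None
```

I handed the job in at about 38 s of the 72 s allowed, with the cap still gripped, pressed to its stop (about 17 N) and turned 92° to the end stop, and the empty scoop back upright on the bench; I never saw the pellets inside the canister, only that none were left in the scoop or on the bench, and the hand-in returned no verdict.

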